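# Pack the trailer lighting kit

## Task

Pack the trailer lighting kit: put the four black-rimmed lamps that stand on the bench into the blue tray, lens up, each in the middle of the coloured pad that matches it in both shape and lens colour, the oblong lamps lying along their pads. Set each lamp down gently rather than dropping it, let go of it, and leave the two silver-rimmed look-alikes standing where they are.

Things in the scene. Friction and masses are not known exactly. Their poses are not given: they have to be found in the camera images.
- round_red: Round trailer lamp with red lens and a black rim and body, standing loose on the bench, lens up: cylinder 52 mm in diameter, straight side up to 30 mm, above it a low lens dome 38 mm across reaching 36 mm; 0.12 kg. Origin: centre of its underside, z up through the lens.
- round_amber: Round trailer lamp with amber lens and a black rim and body, standing loose on the bench, lens up: cylinder 52 mm in diameter, straight side up to 30 mm, above it a low lens dome 38 mm across reaching 36 mm; 0.12 kg. Origin: centre of its underside, z up through the lens.
- oblong_red: Oblong trailer lamp with red lens and a black rim and body, standing loose on the bench, lens up: a stadium outline (round ends) 76 mm long along its own x and 36 mm wide along its own y, straight sides up to 30 mm, above them a lens 62 x 22 mm reaching 36 mm; 0.12 kg. Origin: centre of its underside, z up through the lens; both ends are alike.
- oblong_amber: Oblong trailer lamp with amber lens and a black rim and body, standing loose on the bench, lens up: a stadium outline (round ends) 76 mm long along its own x and 36 mm wide along its own y, straight sides up to 30 mm, above them a lens 62 x 22 mm reaching 36 mm; 0.12 kg. Origin: centre of its underside, z up through the lens; both ends are alike.
- silver_round_red: Round trailer lamp with red lens and a bright silver rim and body (a look-alike, not in the kit), standing loose on the bench, lens up: cylinder 52 mm in diameter, straight side up to 30 mm, above it a low lens dome 38 mm across reaching 36 mm; 0.12 kg. Origin: centre of its underside, z up through the lens.
- silver_oblong_amber: Oblong trailer lamp with amber lens and a bright silver rim and body (a look-alike, not in the kit), standing loose on the bench, lens up: a stadium outline (round ends) 76 mm long along its own x and 36 mm wide along its own y, straight sides up to 30 mm, above them a lens 62 x 22 mm reaching 36 mm; 0.12 kg. Origin: centre of its underside, z up through the lens; both ends are alike.
- pocket_round_red: White square pocket, 104 mm outside, 3 mm walls, with a round pad 62 mm in diameter, red, flat in the middle of its floor. Origin: centre of its underside, 5 mm above the bench; axes along its walls, z up; floor at 5 mm, wall tops at 12 mm. Four pockets, 106 mm apart, two by two, fill the fixed blue tray (222 mm square, rim 14 mm above the bench).
- pocket_round_amber: White square pocket, 104 mm outside, 3 mm walls, with a round pad 62 mm in diameter, amber, flat in the middle of its floor. Origin: centre of its underside, 5 mm above the bench; axes along its walls, z up; floor at 5 mm, wall tops at 12 mm. Four pockets, 106 mm apart, two by two, fill the fixed blue tray (222 mm square, rim 14 mm above the bench).
- pocket_oblong_red: White square pocket, 104 mm outside, 3 mm walls, with an oblong pad 86 mm long along the pocket's own x and 46 mm wide, red, flat in the middle of its floor. Origin: centre of its underside, 5 mm above the bench; axes along its walls, z up; floor at 5 mm, wall tops at 12 mm. Four pockets, 106 mm apart, two by two, fill the fixed blue tray (222 mm square, rim 14 mm above the bench).
- pocket_oblong_amber: White square pocket, 104 mm outside, 3 mm walls, with an oblong pad 86 mm long along the pocket's own x and 46 mm wide, amber, flat in the middle of its floor. Origin: centre of its underside, 5 mm above the bench; axes along its walls, z up; floor at 5 mm, wall tops at 12 mm. Four pockets, 106 mm apart, two by two, fill the fixed blue tray (222 mm square, rim 14 mm above the bench).
Not all that is in view belongs to the job. What is shaped like the round_amber but green or pink is not meant.

How it is judged:
By the outcome, as a careful person would: the job done as asked, in the order asked, and still so for the second after the job is handed in, with the robot touching nothing.
It also fails if it takes over 104 s, if anything falls off the work surface, if the arm or the gripper's body presses on something with over 40 N, if the wrist force passes 120 N, or if a joint passes its speed limit or range.

## Robot

A 7-joint arm with a two-finger parallel gripper is mounted at the origin on the work surface. World frame = base frame: x ahead of the robot, y to its left, z up, the work surface at z = 0. Lengths are in mm, angles in rad, forces in N, time in s.
With the tool pointing down it reaches from about 400 to 850 mm from the base axis. Payload 4.5 kg.
Tool frame: the origin (TCP) lies at the very end of the fingers, on their centre line; the grasp point (between the pads) lies 19 mm behind it; z points along the fingers, y is the direction in which the jaws open and shut (so a half turn about z gives the same grasp; the last joint's range is limited). The gripper opens to 88 mm and grips with 3 to 60 N. Pads are 18 mm wide; open, the fingers measure 123 mm over their backs; the gripper's body (75 mm by 187 mm) begins 45 mm behind the grasp point.
Start: joints at [-1.2, 0.689, -0.195, 1.565, 0.157, 0.902, -0.215], TCP at [206.524, 589.916, 238.743] pointing down, gripper open.
Joint ranges: [-3.01, 3.01], [-0.46, 2.08], [-1.47, 1.51], [0.13, 2.56], [-1, 4.14], [0.04, 2.09], [-2.66, 2.66]. Speed limits (rad/s): [2.57, 2.57, 3.14, 3.14, 3.14, 3.14, 3.14].

## Interface

Orientations are given as a rotation vector (axis times angle).
In Python, from rig import r gives the robot as it stands. Calls block until the motion is done:
- r.move_pose(position, orientation): joint-space move of the TCP to a pose.
- r.move_l(position, orientation=None, velocity=150, force_limit=None): straight line of the TCP; orientation=None keeps the orientation; velocity is the mean speed in mm/s. With force_limit (N) it stops when the force on the tool has changed by that much, and returns True; else False.
- r.move_j(angles): joint-space move.
- r.open_gripper() and r.gripper_close(): open the fingers fully, or close them until they stop; the grip force is fixed at half the most.
- r.wait(seconds).
- r.inverse_kinematics(position, orientation): joint angles nearest the present ones, or None.
- r.read_state(): the state.
- r.capture(name): name is "scene" or "top"; returns a dict with "image" (420x560x3 uint8, red, green, blue), "vfov" (degrees; the focal length in pixels is half the picture's height over the tangent of half this angle, whatever the lens; pixels are square), "cx", "cy" (the principal point, pixels), "xyz" and "rotation" of the camera in the world. Camera axes: x right, y down, z forward; pixel columns grow to the right and rows downward; lengths in mm; the calibration is good to about 2 mm. A picture is of the moment at which its call begins. There is no depth.
A pose or a line that the arm cannot do raises r.Unreachable and nothing moves.
- r.sign_off(): hands the job in, once; it reports no verdict.
Trained networks look in a picture, given as the dict that the camera call returned (one of the last four; its "shot" number tells which), for a name from the list of things; names that differ only in an ending like _2 or _b are one class to them, and where a whole thing is asked for, a point or a joint stands for the part that bears it (a point fixed in the world has none). Each returns a list of dicts, best first, with "confidence" (0 to 1); they miss things now and then, are a little off and sometimes report something else, mostly with a low value. They report only what shows in the picture. A call takes as long as a camera call. They do not tell look-alikes from the thing itself.
- r.spot_in(picture, thing): "location" ([x, y, z] in mm, in world coordinates, good to about 4 mm: the middle of the surface that is visible of it).
- r.masks_of(picture, thing): "pixels" (420x560 bool, what is visible of it).
- r.landmark_of(picture, thing): "location" ([x, y, z] in mm, in world coordinates, good to about 4 mm: a listed point, or the origin of a listed thing).
The state is a dict: "t": time; "q": joint angles; "joint_velocities": joint speeds; "joint_torque": joint torques, N m; "tcp_pos": TCP position; "tcp_rot": TCP orientation; "force": force on the tool from outside, world axes, zero at the start; "torque": the same for the moment, N m; "grip_width": finger opening in mm.
Only numpy, scipy, OpenCV 4.12 (cv2) and the standard library are available. Lean on these libraries where they do the work, as an engineer would, in place of code of your own. Each camera call takes 0.05 s, during which the arm holds its last target. There are 200 camera calls.

## Working session

There is one attempt and no reset: what is moved stays moved. The work goes in short steps, each a Python script; the robot and the scene stay as the last script left them, time stands still between calls to the robot, and variables do not carry over. Pictures are saved under pics/ and viewed, about 12 in all and at most 16, crops included, and the job is handed in when it is done.

```bash
mkdir -p pics; ls; python3 - <<'E'
from rig import r
import cv2
for n in("top","scene"):
    c=r.capture(n); cv2.imwrite(f"pics/{n}0.png",c["image"][:,:,::-1]); print(n,c["vfov"],c["cx"],c["cy"],c["xyz"],c["rotation"])
    for t in ["round_red","round_amber","oblong_red","oblong_amber","pocket_round_red","pocket_round_amber","pocket_oblong_red","pocket_oblong_amber"]:
        print(t,[( [round(float(v)) for v in d["location"]],round(d["confidence"],2)) for d in r.landmark_of(c,t)])
s=r.read_state();print(s["t"],s["tcp_rot"],s["grip_width"])
E
```

```text
pics
top 47.24221698183514 273.5298073335034 210.55536611727493 [ 420.24180733  -30.27639689 1161.25608217] [-2.13922271  2.10041706 -0.15913992]
round_red [([434, -340, -4], 0.62)]
round_amber [([678, -282, 0], 0.85), ([591, -202, 0], 0.82), ([758, -108, 0], 0.57)]
oblong_red [([588, -359, 2], 0.8)]
oblong_amber [([604, -60, 3], 0.66)]
pocket_round_red [([477, 199, 2], 0.83)]
pocket_round_amber [([578, 174, 8], 0.72)]
pocket_oblong_red [([601, 280, 4], 0.76)]
pocket_oblong_amber [([493, 300, 6], 0.93), ([433, -342, -5], 0.3)]
scene 50.13434722010682 276.79649865365496 208.31051887279764 [1191.02521257 -618.89383275  830.20794928] [-2.18353487 -0.91330662  0.36795998]
round_red [([430, -345, 1], 0.58), ([584, -357, -3], 0.25)]
round_amber [([756, -104, -1], 0.98), ([593, -197, 1], 0.82), ([677, -274, -2], 0.64)]
oblong_red [([585, -355, -4], 0.89)]
oblong_amber [([601, -62, -5], 0.94)]
pocket_round_red [([472, 197, 7], 0.61), ([474, -68, 1], 0.49)]
pocket_round_amber [([579, 177, 9], 0.89)]
pocket_oblong_red [([597, 279, 8], 0.72)]
pocket_oblong_amber [([492, 300, 8], 0.8)]
0.9 [-5.26473507e-01 -3.09715882e+00 -1.31272288e-04] 88.23421279683271
```

View pics/top0.png

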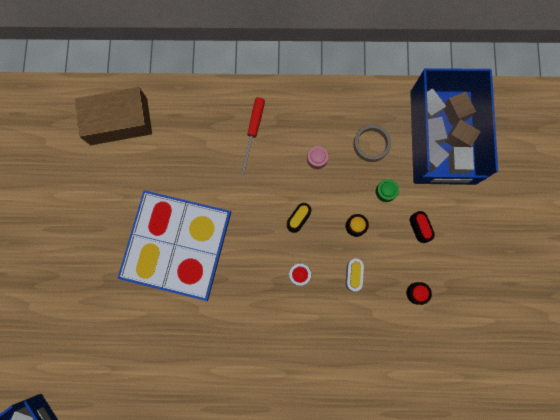

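View pics/scene0.png

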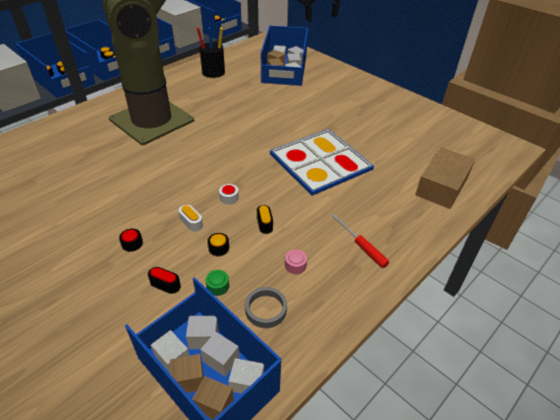

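Lamp candidates in the top picture:
- **Round red:** black rim at (419,293); the silver one at (300,274) is out.
- **Round amber:** black rim at (357,225); green (388,190) and pink (318,157) are out.
- **Oblong amber:** black rim at (299,217); the silver one at (355,275) is out.
- **Oblong red:** black rim at (422,227). The red screwdriver handle at (257,117) is out.

The pads are oblong red (160,219), round amber (202,229), oblong amber (148,261) and round red (190,271). Next I'll measure them by colour and check the choices in a close crop.

```bash
cat > h.py <<'E'
from rig import r
import numpy as np, cv2, json
from scipy.spatial.transform import Rotation as R
def ground(c,uv,z):
    f=c["image"].shape[0]/2/np.tan(np.radians(c["vfov"])/2)
    uv=np.atleast_2d(np.asarray(uv,float))
    d=np.c_[(uv-[c["cx"],c["cy"]])/f,np.ones(len(uv))]@R.from_rotvec(c["rotation"]).as_matrix().T
    o=np.array(c["xyz"]); return (o+d*((z-o[2])/d[:,2:]))[:,:2]
def pix(c,p):
    f=c["image"].shape[0]/2/np.tan(np.radians(c["vfov"])/2)
    q=R.from_rotvec(c["rotation"]).as_matrix().T@(np.array(p,float)-c["xyz"]); return q[:2]/q[2]*f+[c["cx"],c["cy"]]
def blob(c,xyz,col,z):
    """centre and long-axis angle of the coloured blob nearest to xyz, on plane z"""
    hsv=cv2.cvtColor(c["image"],cv2.COLOR_RGB2HSV).astype(int); H,S,V=hsv[...,0],hsv[...,1],hsv[...,2]
    m=(S>190)&(V>90)&(((H<8)|(H>172)) if col=="red" else ((H>14)&(H<32)))
    n,l,st,ce=cv2.connectedComponentsWithStats(m.astype(np.uint8))
    u=pix(c,xyz); ok=[i for i in range(1,n) if st[i,4]>25]
    i=min(ok,key=lambda i:np.hypot(*(ce[i]-u)))
    v,uu=np.nonzero(l==i); g=ground(c,np.c_[uu,v],z)   # pixel index = pixel centre
    w,E=np.linalg.eigh(np.cov(g.T)); a=np.arctan2(E[1,1],E[0,1])
    return g.mean(0),(a+np.pi/2)%np.pi-np.pi/2,4*np.sqrt(w[::-1]),st[i,4]
LAMP={"round_red":(432,-342),"round_amber":(592,-200),"oblong_red":(587,-357),"oblong_amber":(603,-61)}
PAD={"round_red":(475,198),"round_amber":(578,175),"oblong_red":(599,280),"oblong_amber":(493,300)}
E
python3 - <<'E'
from h import *
for n in("top","scene"):
    c=r.capture(n)
    for k in LAMP:
        col=k.split("_")[1]
        for nm,p,z in(("lamp",LAMP[k],35),("pad",PAD[k],6)):
            g,a,e,A=blob(c,(*p,z),col,z); print(n,nm,k,g.round(1),round(a,3),e.round(0),A)
    if n=="top":
        im=cv2.resize(c["image"][180:320,270:450],None,fx=4,fy=4,interpolation=cv2.INTER_CUBIC)
        cv2.imwrite("pics/crop1.png",im[:,:,::-1])
E
```

```text
top lamp round_red [ 431.1 -342.7] -1.31 [37. 36.] 202
top pad round_red [472.2 197.5] -1.474 [59. 58.] 464
top lamp round_amber [ 588.4 -200.5] -1.331 [38. 37.] 192
top pad round_amber [576.  174.4] -0.138 [57. 57.] 422
top lamp oblong_red [ 587.4 -355.9] 0.362 [65. 25.] 226
top pad oblong_red [598.7 278.1] -0.225 [87. 46.] 510
top lamp oblong_amber [604.9 -61.2] -0.589 [66. 25.] 221
top pad oblong_amber [495.  301.4] -0.218 [86. 45.] 518
scene lamp round_red [ 435.4 -343.9] -0.362 [42. 37.] 157
scene pad round_red [469.9 201.8] 0.466 [57. 55.] 163
scene lamp round_amber [ 593.4 -202.3] -0.389 [41. 39.] 165
scene pad round_amber [574.1 178.3] 0.656 [58. 55.] 193
scene lamp oblong_red [ 589.  -354.9] 0.329 [68. 29.] 248
scene pad oblong_red [597.8 283. ] -0.205 [85. 44.] 201
scene lamp oblong_amber [607.9 -61.7] -0.607 [70. 27.] 162
scene pad oblong_amber [493.9 306. ] -0.206 [85. 44.] 175
```

View pics/crop1.png

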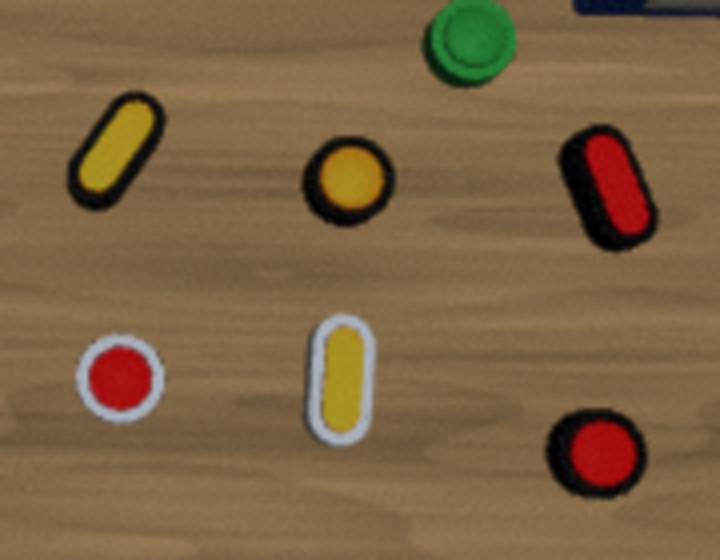

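The crop confirms the choices: black rims at crop (117,150) for oblong amber, (350,180) for round amber, (608,187) for oblong red and (598,453) for round red. The silver ones are at (120,378) and (342,380). The two views agree best with the pads at about z = 10. I'll measure from the top camera only and start moving with round_amber. The tip stays 13 mm above the lamp's base, so the jaws can open above the pocket walls.

```bash
cat >> h.py <<'E'
def rot(yaw): return (R.from_euler("z",yaw)*R.from_euler("x",np.pi)).as_rotvec()
def tray(c,z=10):
    P={k:blob(c,(*PAD[k],z),k.split("_")[1],z)[0] for k in PAD}
    # pockets at +-53 in tray axes, x along the oblong pads
    S={"round_red":(-53,-53),"oblong_amber":(-53,53),"oblong_red":(53,53),"round_amber":(53,-53)}
    s=np.array([S[k] for k in P],float); p=np.array([P[k] for k in P]); m=p.mean(0); q=p-m
    a=np.arctan2((s[:,0]*q[:,1]-s[:,1]*q[:,0]).sum(),(s*q).sum())
    M=np.array([[np.cos(a),-np.sin(a)],[np.sin(a),np.cos(a)]]); fit=s@M.T+m
    return {k:fit[i] for i,k in enumerate(P)},a,np.abs(fit-p).max()
H=13
def ready(xy,yaw,z): return r.inverse_kinematics([*map(float,xy),z],rot(yaw))
def pickplace(k,g,gyaw,p,pyaw,floor=10):
    best=None
    for b in(np.pi,0):
        for b2 in (np.pi,0):
            qs=[ready(x,y,z) for x,y in((g,gyaw+b),(p,pyaw+b2)) for z in(150,20)]
            if all(q is not None for q in qs) and ((b==b2) or "oblong" in k or "round" in k):
                cost=max(abs(q[6]) for q in qs)+.3*abs(qs[0][6]-qs[2][6])
                if best is None or cost<best[0]: best=(cost,b,b2)
    _,b,b2=best; G=[*map(float,g)]; P=[*map(float,p)]
    r.move_pose(G+[150.],rot(gyaw+b)); r.move_l(G+[50.],velocity=200)
    print("touch going down:",r.move_l(G+[float(H)],velocity=60,force_limit=12))
    r.gripper_close(); print(k,"width",round(r.read_state()["grip_width"],1))
    r.move_l(G+[150.],velocity=150); print("held",round(r.read_state()["grip_width"],1))
    r.move_pose(P+[130.],rot(pyaw+b2)); r.move_l(P+[floor+H+12.],velocity=120); r.wait(.3)
    hit=r.move_l(P+[floor+H-8.],velocity=20,force_limit=3)
    s=r.read_state(); print("set down",hit,np.round(s["tcp_pos"],1),np.round(s["force"],1))
    r.open_gripper(); r.wait(.2); r.move_l(P+[130.],velocity=150)
    print("t",round(r.read_state()["t"],1))
E
python3 - <<'E'
from h import *
c=r.capture("top"); T,a,e=tray(c); print({k:v.round(1) for k,v in T.items()},a,e)
M={}
for k in LAMP:
    g,an,_,_=blob(c,(*LAMP[k],35),k.split("_")[1],35); M[k]=[*map(float,g),float(an if "oblong" in k else 0)]
json.dump({"T":{k:v.tolist() for k,v in T.items()},"a":float(a),"M":M},open("m.json","w"))
for k in M: print(k,[ [None if (q:=ready(x,y+b,20)) is None else round(q[6],2) for b in(0,np.pi)] for x,y in((M[k][:2],M[k][2]),(T[k],a))])
k="round_amber"; pickplace(k,M[k][:2],M[k][2],T[k],a)
E
```

```text
{'round_red': array([471.9, 196.7]), 'round_amber': array([575.3, 173.7]), 'oblong_red': array([598.4, 277.2]), 'oblong_amber': array([494.9, 300.2])} -0.21887689933839966 0.3161872523413649
round_red [[np.float64(-0.77), np.float64(1.19)], [np.float64(-1.64), np.float64(0.36)]]
round_amber [[np.float64(-1.03), np.float64(1.03)], [np.float64(-1.53), np.float64(0.57)]]
oblong_red [[np.float64(-0.65), np.float64(1.85)], [np.float64(-1.72), np.float64(0.55)]]
oblong_amber [[np.float64(-1.41), np.float64(0.44)], [np.float64(-1.77), np.float64(0.39)]]
touch going down: False
round_amber width 50.9
held 51.0
set down True [575.3 173.6  23.1] [-0.4  0.2  4.3]
t 12.3
```

The set-down contact came at tip z = 23.1, so the floor is at 10 mm as measured. Now I'll check where the lamp sits.

```bash
python3 - <<'E'
from h import *
m=json.load(open("m.json"))
r.move_l([520.,20.,160.])
c=r.capture("top")
im=cv2.resize(c["image"][180:310,105:245],None,fx=4,fy=4,interpolation=cv2.INTER_CUBIC); cv2.imwrite("pics/p1.png",im[:,:,::-1])
E
```

```text
(no output)
```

View pics/p1.png

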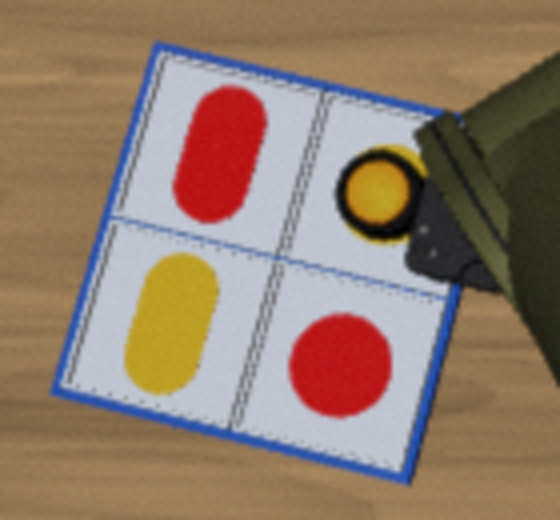

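The arm hides part of the lamp: its lens is at crop (380,188), with the pad showing up and to the right at about (400,155). I'll move to the next pick and measure clear of the arm.

```bash
python3 - <<'E'
from h import *
m=json.load(open("m.json")); k="round_amber"
r.move_pose([431.,-342.,150.],rot(np.pi))
c=r.capture("top"); g,_,e,A=blob(c,(*m["T"][k],45),"amber",45); print("target",m["T"][k],"lamp z45",g,e,A)
im=cv2.resize(c["image"][180:310,105:245],None,fx=4,fy=4,interpolation=cv2.INTER_CUBIC); cv2.imwrite("pics/p2.png",im[:,:,::-1])
d=r.capture("scene"); g,_,e,A=blob(d,(*m["T"][k],45),"amber",45); print("scene",g,e,A)
E
```

```text
target [575.3415121002365, 173.68432671905572] lamp z45 [572.22027945 173.0525308 ] [37.30163908 36.40489043] 189
scene [578.08845537 170.6173604 ] [42.8747987  38.41344729] 101
```

View pics/p2.png

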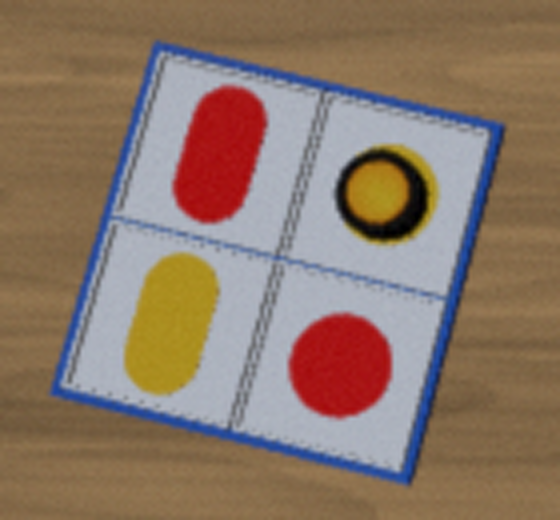

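The lens centroid suggests the lamp is about 3 mm off, but the views disagree. A better measure is to fit the projected lamp body silhouette to the black outline, for this lamp and the three not yet picked.

```bash
cat >> h.py <<'E'
from scipy.optimize import minimize
def outline(k,x,y,a,z0):
    t=np.linspace(0,2*np.pi,60,endpoint=False); rr,s=(26,0) if "round" in k else (18,20)
    L=np.c_[rr*np.cos(t)+s*np.sign(np.cos(t)),rr*np.sin(t)]@np.array([[np.cos(a),np.sin(a)],[-np.sin(a),np.cos(a)]])+[x,y]
    return np.array([(*p,z) for p in L for z in(z0,z0+30)])
def fit(c,k,x,y,a,z0):
    """silhouette fit: body hull against hull of the dark pixels; returns x,y,a,iou"""
    V=c["image"].max(2); u=pix(c,(x,y,z0+18)).round().astype(int); w=28; o=u-w
    m=(V[o[1]:o[1]+2*w,o[0]:o[0]+2*w]<60).astype(np.uint8)
    n,l,st,_=cv2.connectedComponentsWithStats(m); i=1+np.argmax(st[1:,4]); yy,xx=np.nonzero(l==i)
    sc=8
    def img(p):
        b=np.zeros((2*w*sc,2*w*sc),np.uint8); h=cv2.convexHull(((np.asarray(p)+.5)*sc).astype(np.float32)); cv2.fillPoly(b,[h.round().astype(np.int32)],1); return b
    sq=np.r_[[np.c_[xx,yy]+d for d in((-.5,-.5),(.5,-.5),(-.5,.5),(.5,.5))]].reshape(-1,2); obs=img(sq)
    def cost(v):
        pr=img(np.array([pix(c,q) for q in outline(k,v[0],v[1],v[2]/30,z0)])-o); return -(obs&pr).sum()/(obs|pr).sum()
    s=minimize(cost,[x,y,a*30],method="Nelder-Mead",options=dict(initial_simplex=np.array([x,y,a*30])+np.array([[0,0,0],[5,0,0],[0,5,0],[0,0,5]]),xatol=.05,fatol=1e-5,maxiter=150))
    return s.x[0],s.x[1],s.x[2]/30,-s.fun
E
python3 - <<'E'
from h import *
m=json.load(open("m.json")); r.move_pose([520.,30.,350.],rot(np.pi))
for n in("top","scene"):
    c=r.capture(n)
    if n=="top": cv2.imwrite("pics/t3.png",c["image"][:,:,::-1])
    for k in m["M"]:
        x,y,a=m["M"][k]; z=0
        if k=="round_amber": (x,y),z=m["T"][k],10
        print(n,k,np.round(fit(c,k,x,y,a,z),3),np.round([x,y,a],2))
    for k in m["T"]: 
        if k!="round_amber":print(n,"pad",k,blob(c,(*m["T"][k],10),k.split("_")[1],10)[0].round(1))
E
```

```text
top round_red [ 476.08  -309.289   -1.778   -0.   ] [ 431.08 -342.62    0.  ]
top round_amber [ 5.86453e+02  1.62573e+02  9.30000e-02 -0.00000e+00] [575.34 173.68   0.  ]
top oblong_red [ 639.475 -320.623   -0.82    -0.   ] [ 5.8748e+02 -3.5591e+02  3.6000e-01]
top oblong_amber [ 6.40925e+02 -1.15738e+02 -1.25000e-01 -0.00000e+00] [ 6.0481e+02 -6.1290e+01 -5.9000e-01]
top pad round_red [472.  196.7]
top pad oblong_red [598.3 276.9]
top pad oblong_amber [495.2 300.3]
scene round_red [ 432.747 -280.956   -0.833   -0.   ] [ 431.08 -342.62    0.  ]
scene round_amber [608.675 218.684  -0.667  -0.   ] [575.34 173.68   0.  ]
scene oblong_red [ 5.54148e+02 -2.94242e+02  4.14000e-01 -0.00000e+00] [ 5.8748e+02 -3.5591e+02  3.6000e-01]
scene oblong_amber [564.814  12.04    1.653  -0.   ] [ 6.0481e+02 -6.1290e+01 -5.9000e-01]
scene pad round_red [473.4 197.8]
scene pad oblong_red [600.6 278.6]
scene pad oblong_amber [497.3 301.5]h.py:68: RuntimeWarning: overflow encountered in scalar negative
  pr=img(np.array([pix(c,q) for q in outline(k,v[0],v[1],v[2]/30,z0)])-o); return -(obs&pr).sum()/(obs|pr).sum()
```

```bash
sed -i 's|return -(obs&pr).sum()/(obs|pr).sum()|return -float((obs\&pr).sum())/float((obs\|pr).sum())|' h.py; grep -n "float((obs" h.py
python3 - <<'E'
s=open('h.py').read().replace("return -(obs&pr).sum()/(obs|pr).sum()","return -float((obs&pr).sum())/float((obs|pr).sum())");open('h.py','w').write(s)
from h import *
m=json.load(open("m.json"))
for n in("top","scene"):
    c=r.capture(n)
    for k in m["M"]:
        x,y,a=m["M"][k]; z=0
        if k=="round_amber": (x,y),z=m["T"][k],10
        print(n,k,np.round(fit(c,k,x,y,a,z),3),np.round([x,y,a],2))
E
```

```text
top round_red [ 4.30825e+02 -3.43837e+02  1.41000e-01  9.67000e-01] [ 431.08 -342.62    0.  ]
top round_amber [5.46744e+02 1.91229e+02 2.58000e-01 5.77000e-01] [575.34 173.68   0.  ]
top oblong_red [ 5.87363e+02 -3.55446e+02  3.42000e-01  9.70000e-01] [ 5.8748e+02 -3.5591e+02  3.6000e-01]
top oblong_amber [ 6.2011e+02 -4.7847e+01 -1.6620e+00  3.0000e-01] [ 6.0481e+02 -6.1290e+01 -5.9000e-01]
scene round_red [ 4.30818e+02 -3.41948e+02 -2.10000e-02  8.85000e-01] [ 431.08 -342.62    0.  ]
scene round_amber [ 5.72774e+02  1.77227e+02 -5.20000e-02  8.08000e-01] [575.34 173.68   0.  ]
scene oblong_red [ 5.89028e+02 -3.54705e+02  3.53000e-01  8.62000e-01] [ 5.8748e+02 -3.5591e+02  3.6000e-01]
scene oblong_amber [607.446 -61.631  -0.632   0.811] [ 6.0481e+02 -6.1290e+01 -5.9000e-01]sed: -e expression #1, char 41: unknown option to 's'
```

The top fit confirms the round_red and oblong_red positions to about 1 mm. I'll pick oblong_red next, and fit round_amber from a clear view on the way.

```bash
python3 - <<'E'
from h import *
m=json.load(open("m.json")); T=m["T"]
r.move_pose([587.,-356.,150.],rot(m["M"]["oblong_red"][2]+np.pi))
c=r.capture("top"); print(np.round(fit(c,"round_amber",*T["round_amber"],0,10),2),T["round_amber"])
print(np.round(fit(c,"oblong_amber",*m["M"]["oblong_amber"],0),3))
k="oblong_red"; pickplace(k,m["M"][k][:2],m["M"][k][2],T[k],m["a"])
r.move_pose([431.,-342.,150.],rot(np.pi))
c=r.capture("top"); print(np.round(fit(c,"oblong_red",*T["oblong_red"],m["a"],10),3),T["oblong_red"],m["a"])
print(np.round(fit(c,"round_amber",*T["round_amber"],0,10),2))
im=cv2.resize(c["image"][180:310,105:245],None,fx=4,fy=4,interpolation=cv2.INTER_CUBIC); cv2.imwrite("pics/p4.png",im[:,:,::-1])
E
```

```text
[5.7225e+02 1.7331e+02 7.0000e-02 9.5000e-01] [575.3415121002365, 173.68432671905572]
[ 6.04766e+02 -6.13180e+01 -5.97000e-01  9.62000e-01]
touch going down: False
oblong_red width 35.7
held 35.8
set down True [598.2 277.1  22.9] [-0.4 -0.5  5.2]
t 30.1
[ 5.96264e+02  2.77256e+02 -2.20000e-01  9.78000e-01] [598.3576582886608, 277.1553710485351] -0.21887689933839966
[5.7225e+02 1.7331e+02 7.0000e-02 9.5000e-01]
```

View pics/p4.png

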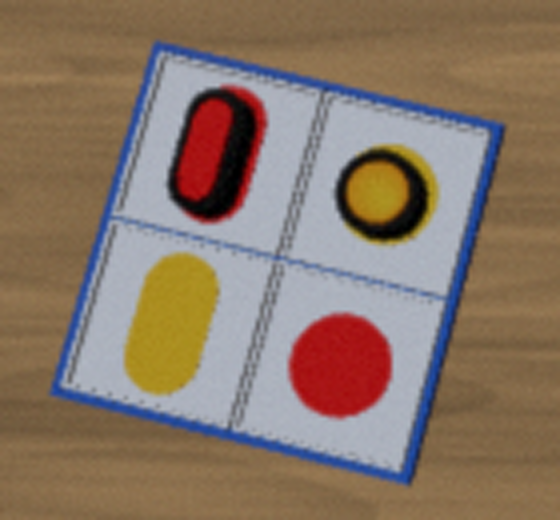

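Oblong_red sits 2.1 mm and round_amber 3.1 mm short along tray x, with almost no error across. I'll aim the other two 2 mm further along tray x, then regrip round_amber and shift it.

```bash
python3 - <<'E'
from h import *
m=json.load(open("m.json")); T=m["T"]; a=m["a"]; ex=np.array([np.cos(a),np.sin(a)])
for k in("round_red","oblong_amber"): pickplace(k,m["M"][k][:2],m["M"][k][2],np.array(T[k])+2*ex,a)
# regrip round_amber where it stands, shift by 3 mm along tray x
p=np.array(T["round_amber"]); q=p+3*ex; P=[*map(float,p)]; Q=[*map(float,q)]
r.move_pose(P+[130.],rot(a+np.pi)); r.move_l(P+[60.],velocity=150); print(r.move_l(P+[23.],velocity=50,force_limit=10))
r.gripper_close(); print("width",r.read_state()["grip_width"])
r.move_l(P+[33.],velocity=40); r.move_l(Q+[33.],velocity=40); r.wait(.3)
print(r.move_l(Q+[16.],velocity=20,force_limit=3),r.read_state()["tcp_pos"])
r.open_gripper(); r.wait(.2); r.move_l(Q+[130.]); r.move_pose([480.,-340.,200.],rot(np.pi))
c=r.capture("top")
for k in T: print(k,np.round(fit(c,k,*T[k],a,10),3)-np.array([*T[k],a,0]))
cv2.imwrite("pics/f_full.png",c["image"][:,:,::-1])
im=cv2.resize(c["image"][180:310,105:245],None,fx=4,fy=4,interpolation=cv2.INTER_CUBIC); cv2.imwrite("pics/p5.png",im[:,:,::-1]); print(r.read_state()["t"])
E
```

```text
touch going down: False
round_red width 51.6
held 51.1
set down True [473.7 196.3  23. ] [ 0.  -0.   5.1]
t 43.1
touch going down: False
oblong_amber width 36.1
held 36.0
set down True [496.7 299.7  22.9] [0.2 0.2 5.6]
t 52.8
False
width 51.18612497768755
True [578.28481428 173.03953079  23.06306684]
round_red [-0.05446777 -0.63647291 -0.0851231   0.955     ]
round_amber [ 0.2224879  -0.98432672  0.2018769   0.94      ]
oblong_red [-1.95265829  0.07562895  0.0088769   0.974     ]
oblong_amber [ 1.52438604 -0.85351724 -0.0151231   0.979     ]
60.7917
```

View pics/p5.png

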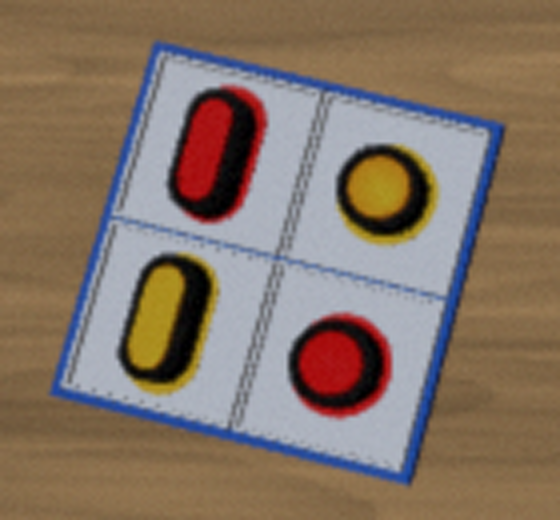

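View pics/f_full.png

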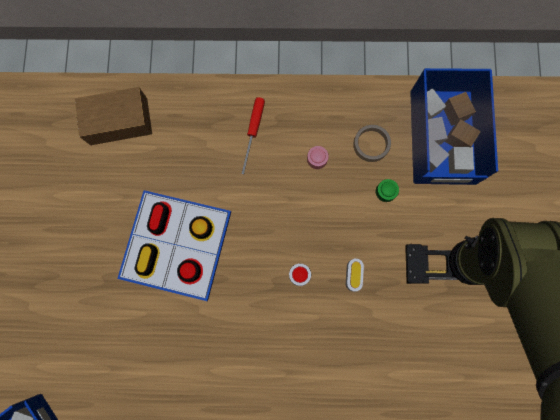

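All four lamps stand lens up within about 2 mm of their pad centres, at crop (205,150), (378,187), (158,318) and (332,360). The silver lamps are still at (300,274) and (355,275), and the arm is clear.

```bash
python3 -c "
from rig import r
r.sign_off()"
```

```text
the job is handed in; nothing more can be done
```

The four black-rimmed lamps are in the tray, each on the pad that matches its shape and lens colour. I handed the job in at about 61 s of the 104 s allowed. Each lamp was lowered slowly until it touched the floor (about 5 N), then let go, with the fingers above the pocket walls.

The last top-view check compared each lamp's outline with its pad:

| Lamp | Offset from pad centre (mm) | Angle to pad |
|---|---|---|
| round_red | 0.6 | n/a |
| round_amber | 1.0 | n/a |
| oblong_red | 2.0 | 0.01 rad |
| oblong_amber | 1.7 | 0.015 rad |

- **Correction made:** round_amber first landed about 3 mm off centre, so I regripped and shifted it. I aimed the last two lamps 2 mm further along the tray to allow for the same error, and left oblong_red as it was.
- **Disagreement between views:** the scene camera differed from the top camera by 2–5 mm, and its outline fits were poorer. I relied on the top camera alone.
- **Look-alikes:** in the last picture, the silver lamps were still in their starting places, and the arm was clear of everything.

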